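Release the spring catch and draw the detailing tray out to its lock

ROBOT

A 6-joint arm with a two-finger parallel gripper is mounted at the origin on the work surface. World frame = base frame: x ahead of the robot, y to its left, z up, the work surface at z = 0. Lengths are in m, angles in degrees, forces in N, time in s.
With the tool pointing down it reaches from about 0.4 to 0.825 m from the base axis. Payload 7 kg.
Tool frame: the origin (TCP) lies at the very end of the fingers, on their centre line; the grasp point (between the pads) lies hold_point_z behind it (hold_point_z is the distance from the TCP to the grasp point, in m); z points along the fingers, y is the direction in which the jaws open and shut (so a half turn about z gives the same grasp; the last joint's range is limited). The gripper opens to 88 mm and grips with 3 to 60 N. Pads are 19 mm wide; open, the fingers measure 130 mm over their backs; the gripper's body (78 mm by 193 mm) begins 47 mm behind the grasp point.
Start: joints at [-48.295, 20.546, 0.682, 0, -70.136, -16.507], TCP at [0.287, -0.611, 0.227] pointing down, gripper open.
Joint ranges: [-176.03, 176.03], [-82.01, 121.73], [-58.28, 71.71], [-173.87, 95.51], [-174.79, -0.11], [-173.66, 173.66]. Speed limits (degrees/s): [136.94, 136.94, 172.46, 180, 180, 180].

INTERFACE

Orientations are given as [roll, pitch, yaw] about the fixed x, y, z axes, in that order (R = Rz(yaw) Ry(pitch) Rx(roll)).
In Python, from plant import get_obs, snapshot, close_job, hold_point_z gives the robot as it stands. The module is installed in compiled form; this text tells all that it offers.
- The arm moves only by the tool jog_arm, never from a script. Its argument "commands" is a list of rows, each a list of 4 numbers: the shift along the world's x, y, z in mm, then the turn about the world's z in degrees. In form: [[x, y, z, turn], ...]. A call has exactly 10 rows; each row shifts and turns the commanded pose from where the row before left it; what a row does not reach is not made up. A row lasts 1/12 s, in which the tool goes at most 41.7 mm and 7.16 degrees, less where a joint would pass 70% of its speed; a pose out of reach is approached as far as the arm can. A call is refused whole if a number of a shift passes 41.7 or a number of a turn 7.16, either way. A call with a gripper value outside its range is refused whole. "fingers" is the finger opening in mm, from 0 to 87.6, set as the call begins (left out, the last holds). The fingers move at their own pace and stop on an object; the grip force is fixed at half the most. Time passes only in rows, so rows that do not move let the fingers close, or fill a call up. It gives the time, the measured TCP pose, the force and the opening at its end, in the units of the state.
- get_obs(): the state, without advancing time (a new reading comes with each control period).
- snapshot(name): name is "scene" or "top" or "wrist"; returns a dict with "image" (384x512x3 uint8, red, green, blue), "fov_y" (degrees; the focal length in pixels is half the picture's height over the tangent of half this angle, whatever the lens; pixels are square), "cx", "cy" (the principal point, pixels), "dist_coeffs" ([k1, k2, p1, p2, k3] as OpenCV has them; the pictures are not rectified), "rvec" (rotation vector, rad) and "tvec" (3), from world to camera coordinates, as OpenCV has them; the wrist camera has in their place "mount" (4x4, takes a point from camera to tool coordinates, whose origin is the TCP and whose axes are the flange's). Camera axes: x right, y down, z forward; pixel columns grow to the right and rows downward; lengths in m; the calibration is good to about 2 mm. A picture is of the moment at which its call begins: read the wrist's pose just before it. There is no depth.
- close_job(): hands the job in, once; it reports no verdict.
The state is a dict: "clock": time; "joint_pos": joint angles; "qvel": joint speeds; "tau": joint torques, N m; "tool_pos": TCP position; "orientation": TCP orientation; "force": force on the tool from outside, world axes, zero at the start; "moment": the same for the moment, N m; "opening": finger opening in m.
Only numpy, scipy, OpenCV 4.12 (cv2) and the standard library are available. Lean on these libraries where they do the work, as an engineer would, in place of code of your own. Each camera call takes 0.05 s, during which the arm holds its last target.

TASK

Pull the aluminium detailing tray out until it locks open: reach a fingertip down through the tray's steel pull loop, press the red spring catch fully down, and keep it held down while you draw the tray forward over it by the loop. Then draw the tray steadily on, all the way to its stop, where the catch springs up again through the slot in the tray floor and locks it. Pick nothing up: the red brush and the scraper stay lying in the tray, the things on the black shelf panel are left where they are, and you finish clear of everything.

Things in the scene. Friction and masses are not known exactly. Their poses are not given: they have to be found in the camera images.
- slide: The fixed pull-out unit bolted on the black honeycomb shelf panel (panel top 40 mm above the bench): dark steel base pan with two steel runners, 250 mm wide and 262 mm long, with a tongue in front that carries the red catch. Origin: on the panel's top, in the unit's middle plane, 70 mm behind the shut tray's front wall. Its x axis is level and points backwards (away from the robot), y to its left along the tray's width, z up. The tray is drawn along -x.
- tray (a joint): How far the tray is drawn out, m: 0 shut, 0.1445 at the stop. The tray is an open aluminium box, 260 mm long, 200 mm wide, its underside 20 mm and its wall tops 54 mm above the panel's top, with three lanes lengthwise (the middle one is empty). It runs on its runners with about 3 N of drag plus the rub of the catch, and cannot leave them.
- catch (a joint): How far the red spring catch is pressed down, m: 0 fully up, 0.013 at the bottom. Spring: about 4 N to start moving, 10 N at the bottom. Up, it stands 9 mm above the tray's underside and blocks the tray's front wall (2 mm of play); the tray can pass over it when it is pressed by 10 mm or more. Once the tray's floor is over it, the floor keeps it down. It springs up again through the floor slot when the tray is drawn to 0.140 or more, and that locks the tray open.
- catch_top (a point): Centre of the top face of the red catch, a flat pad 56 mm long (along the unit's x) and 40 mm wide, with dark ribs. It moves down with the catch. The pad's top is 29 mm above the panel's top when up. It stands in front of the shut tray, in the middle of the pull loop. Axes as the unit's.
- pull_bar (a point): Middle of the cross bar of the tray's pull loop, on its centre line: a level steel D-loop of 10 mm round bar, 42 mm above the panel's top. The cross bar stands 57 mm in front of the tray's front wall, so the clear opening inside the loop is 52 mm (along the unit's x) by 90 mm (along y). The bar passes 8 mm above the raised catch pad, whose front end lies 1 mm in front of the bar's centre line. Moves with the tray. Axes as the unit's.
- tray_slot (a point): Centre of the yellow-edged slot, 62 mm by 50 mm, in the floor of the tray's middle lane, 113 mm behind the front wall; the catch springs up through it when the tray is fully out. Moves with the tray.
- brush_handle (a point): Point in the handle of the red detailing brush (whole brush 200 mm long, 24 mm wide, 16 mm high), 45 mm from the brush's middle towards its handle end and 9 mm above its underside. The brush lies lengthwise in one outer lane of the tray, handle to the front. Bystander: it rides along in the tray.
- scraper_handle (a point): Point in the steel handle of the scraper (190 mm long, blade 45 mm wide, 14 mm high), 45 mm from its middle towards the handle end and 7 mm above its underside. It lies lengthwise in the other outer lane of the tray, handle to the front. Bystander: it rides along in the tray.
- spray_bottle: Empty clear spray bottle, 74 mm across, 230 mm tall, with a white and red trigger head, standing on the panel. Origin: centre of its foot. Bystander.
- canister: Round white canister with a ribbed twist cap, 95 mm across, 121 mm tall, standing on the panel. Origin: centre of its foot. Bystander.
- wax_tin: Flat round tin with a blue lid, 91 mm across, 33 mm high, on the panel. Origin: centre of its underside. Bystander.
- tyre_brush_handle (a point): Middle of the handle of the yellow tyre tread brush (220 mm long, 58 mm wide, 46 mm high, black bristles downwards), 57 mm from the brush's middle and 36 mm above its underside; the brush lies on the panel, handle to the front. Bystander.
There are look-alikes about, which are no part of the job. Of the things shaped like the part that bears brush_handle, the red one is meant.

How it is judged:
By the outcome, as a careful person would: the job done as asked, in the order asked, and still so for the second after the job is handed in, with the robot touching nothing.
It also fails if it takes over 42 s, if anything falls off the work surface, if the arm or the gripper's body presses on something with over 40 N, if the wrist force passes 120 N, or if a joint passes its speed limit or range.

## Working session

There is one attempt and no reset: what is moved stays moved. The work goes in short steps, Python scripts to look and compute and a tool call to move; the robot and the scene stay as the last step left them, time stands still between calls to the robot, and variables do not carry over. Pictures are saved under pics/ and viewed, and the job is handed in when it is done.

Besides the shell and the picture viewer there is one more tool, called as name([rows], argument=value, ...), one row to a line, values as JSON. jog_arm: Moves the arm, as the interface text tells. Its arguments: {"type":"object","properties":{"commands":{"type":"array","items":{"type":"array","items":{"type":"number"}}},"fingers":{"type":"number"}},"required":["commands"]}

```bash
mkdir -p pics
cat > h.py <<'E'
import numpy as np, cv2
from plant import get_obs, snapshot, hold_point_z
from scipy.spatial.transform import Rotation as Ro
def cam(s):
    im=s["image"];f=im.shape[0]/2/np.tan(np.radians(s["fov_y"])/2)
    K=np.array([[f,0,s["cx"]],[0,f,s["cy"]],[0,0,1.]]);return K,np.array(s["dist_coeffs"],float)
def save(s,n,crop=None,k=1):
    im=s["image"][:,:,::-1]
    if crop: x0,y0,x1,y1=crop; im=im[y0:y1,x0:x1]
    cv2.imwrite("pics/"+n,cv2.resize(im,None,fx=k,fy=k,interpolation=cv2.INTER_CUBIC))
def pose(s,o=None):
    if "rvec" in s: 
        R=cv2.Rodrigues(np.array(s["rvec"],float))[0];t=np.array(s["tvec"],float).ravel();return R,t
    T=np.eye(4);T[:3,:3]=Ro.from_euler('xyz',o["orientation"],degrees=True).as_matrix();T[:3,3]=o["tool_pos"]
    M=np.linalg.inv(T@np.array(s["mount"]));return M[:3,:3],M[:3,3]
def toz(s,px,z,o=None):
    K,d=cam(s);R,t=pose(s,o);out=[]
    u=cv2.undistortPoints(np.array(px,float).reshape(-1,1,2),K,d).reshape(-1,2)
    c=-R.T@t
    zz=np.broadcast_to(z,(len(u),))
    for a,h in zip(u,zz):
        r=R.T@np.array([a[0],a[1],1]);out.append(c+r*(h-c[2])/r[2])
    return np.array(out)
def proj(s,P,o=None):
    K,d=cam(s);R,t=pose(s,o);return cv2.projectPoints(np.array(P,float).reshape(-1,3),cv2.Rodrigues(R)[0],t,K,d)[0].reshape(-1,2)
E
python3 - <<'E'
from h import *
import pickle
o=get_obs();print(o,hold_point_z)
for n in("scene","top","wrist"):
    s=snapshot(n);s_o=get_obs();pickle.dump((s,o),open(n+"0.pkl","wb"));save(s,n+"0.png",k=1.5)
E
```

```text
{'clock': 0.0, 'joint_pos': array([-4.82951558e+01,  2.05909955e+01,  6.33725911e-01, -2.09327266e-02,
       -7.01355452e+01, -1.65062809e+01]), 'qvel': array([-0.03210103, -0.0466412 , -0.01969797,  0.02747699,  0.04932299,
        0.02809252]), 'tau': array([ 4.85823675e-04, -5.82714200e+01,  2.93064612e+01,  6.99748233e+00,
        6.93586378e-03, -1.56536134e-04]), 'tool_pos': array([ 0.2871497 , -0.61033346,  0.22562473]), 'orientation': array([ 1.79905419e+02, -7.50612938e-03, -1.54808559e+02]), 'force': array([-0.12211282, -0.11022789,  0.72871785]), 'moment': array([ 0.00858512, -0.01015569,  0.0396301 ]), 'opening': 0.08792559246654302} 0.0188
```

View pics/scene0.png

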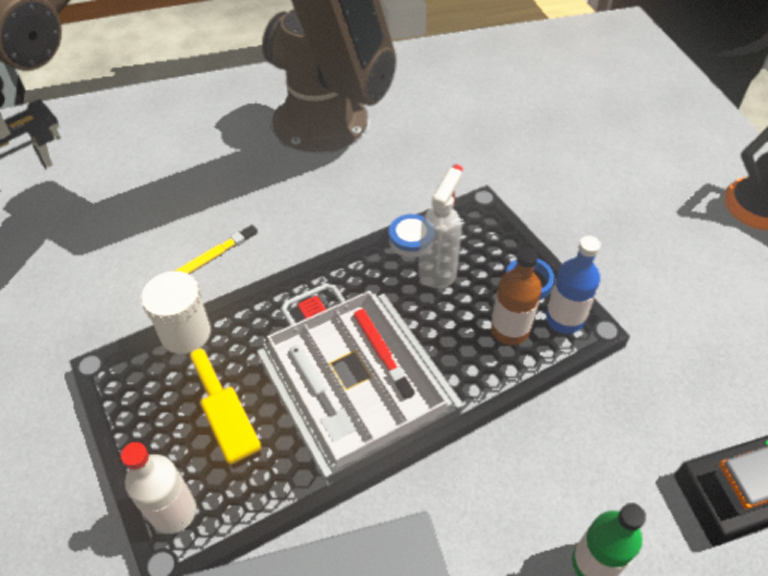

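View pics/top0.png

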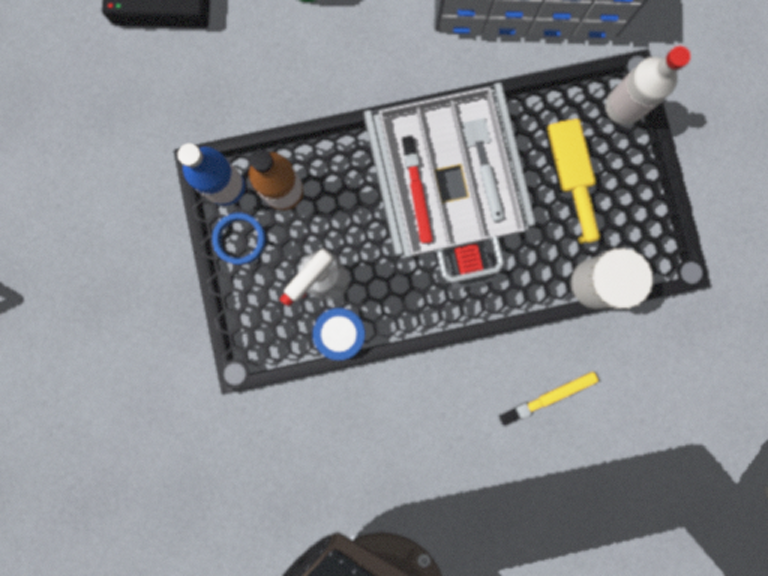

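View pics/wrist0.png

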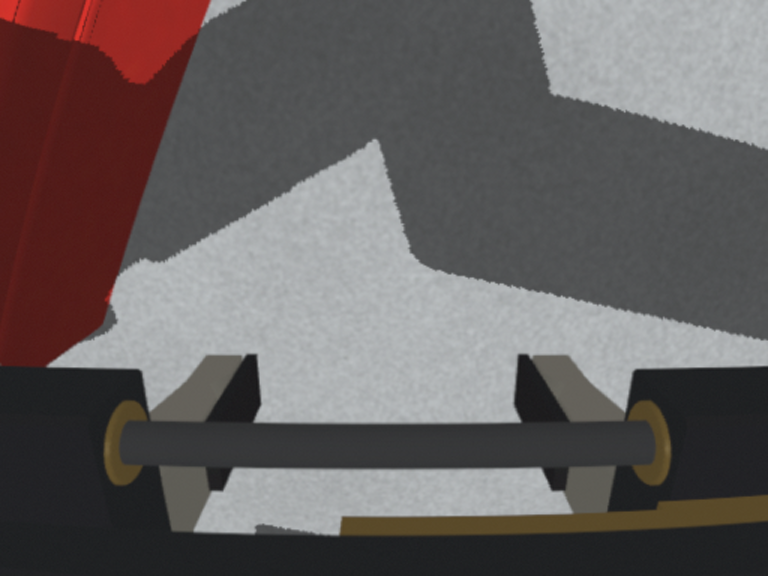

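Top view: the red catch is at about (468,258) in the 1.5x picture, inside the pull loop. The red brush (415,200) is in the tray. The yellow brush on the bench (550,398) is the look-alike. I'll enlarge the tray area next.

Run:
```python
from h import *
import pickle
s,o=pickle.load(open("top0.pkl","rb"));save(s,"t1.png",(240,50,360,190),5)
save(s,"t2.png",(180,130,450,250),2.9)
s,o=pickle.load(open("scene0.pkl","rb"));save(s,"s1.png",(160,170,320,320),5) if 0 else save(s,"s1.png",(165,175,315,285),5)
```

```text
(no output)
```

View pics/t1.png

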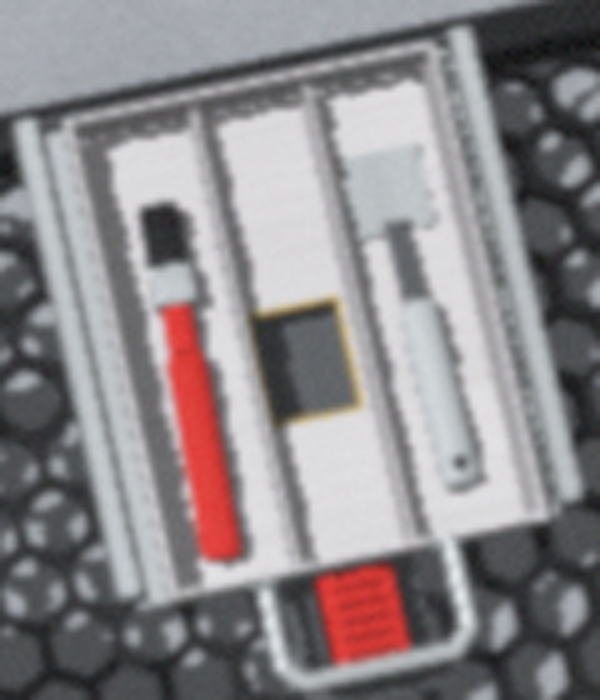

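View pics/t2.png

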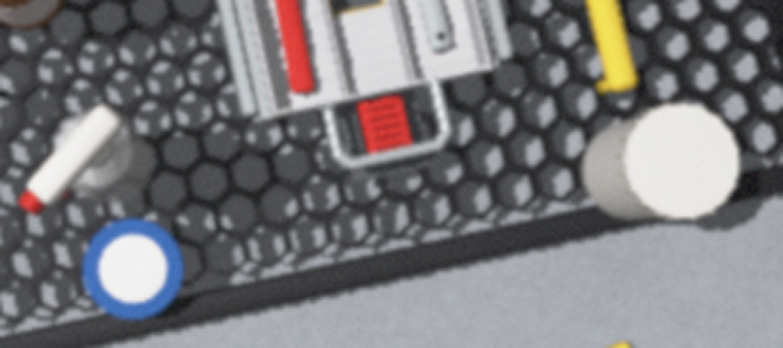

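View pics/s1.png

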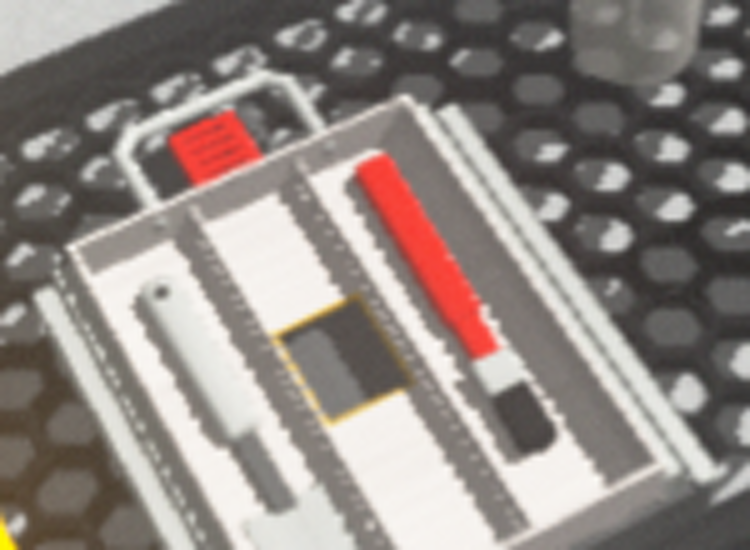

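```bash
cat > fit.py <<'E'
from h import *
import pickle
from scipy.optimize import least_squares
st,_=pickle.load(open("top0.pkl","rb"));ss,_=pickle.load(open("scene0.pkl","rb"))
F=-.070
M=[(-.127,0,.082),(F,.1,.094),(F,-.1,.094),(.19,.1,.094),(.19,-.1,.094),(.074,.025,.062),(.074,-.025,.062),(.012,-.025,.062),(.012,.025,.062),(-.128,.02,.069),(-.128,-.02,.069)]
top=[(381,668),(145,602),(552,513),(70,125),(437,43),(255,315),(338,298),(360,405),(277,422),(336,663),(411,652)]
sc=[(198,100),(405,97),(70,250),None,None,(412,383),(330,423),(275,335),(357,295),None,None]
obs=[]
for m,a,b in zip(M,top,sc):
    obs.append((st,m,(240+a[0]/5-.4,50+a[1]/5-.4)))
    if b: obs.append((ss,m,(165+b[0]/5-.4,175+b[1]/5-.4)))
def w(p,m):
    c,q=np.cos(p[2]),np.sin(p[2]);return (p[0]+c*m[0]-q*m[1],p[1]+q*m[0]+c*m[1],m[2])
f=lambda p:np.concatenate([proj(s,w(p,m))[0]-uv for s,m,uv in obs])
if __name__=="__main__":
    r=least_squares(f,[.6,0,0.2],loss="soft_l1");print(r.x,np.degrees(r.x[2]));print(np.round(f(r.x).reshape(-1,2),1))
    for m in M[:1]+[(-.1,0,.069),(-.127-.1445,0,.082)]:print(m,np.round(w(r.x,m),4))
    # bystanders (top, in t2 crop /2.9 + (180,130)
    T=lambda a:(180+a[0]/2.9,130+a[1]/2.9)
    for n,a,z in [("tin",(132,269),.073),("can",(683,160),.161),("bottle foot",(95,155),.05),("trigger tip",(30,203),.25),("head back",(108,115),.26)]:
        P=toz(st,[T(a)],z)[0];c,q=np.cos(r.x[2]),np.sin(r.x[2]);d=P[:2]-r.x[:2];print(n,P,"unit",c*d[0]+q*d[1],-q*d[0]+c*d[1])
E
python3 fit.py
```

```text
[ 0.71040391 -0.11299074  0.23958785] 13.727372561289457
[[ 0.  -0.3]
 [ 0.2  1.7]
 [ 5.4 -0.9]
 [ 0.9 -0.2]
 [-0.8  0.9]
 [-0.4 -0.7]
 [-0.6 -1.3]
 [-0.2 -0.1]
 [-1.4  0.3]
 [ 0.8  0.8]
 [ 0.1 -0.1]
 [-0.3  1.2]
 [ 0.7  0.7]
 [-0.3  0.4]
 [-0.8  1.1]
 [ 0.4  0.4]
 [ 1.   3.1]
 [ 0.7  2.1]]
(-0.127, 0, 0.082) [ 0.587  -0.1431  0.082 ]
(-0.1, 0, 0.069) [ 0.6133 -0.1367  0.069 ]
(-0.27149999999999996, 0, 0.082) [ 0.4467 -0.1774  0.082 ]
tin [0.47646555 0.08977079 0.073     ] unit -0.17914034802376344 0.2524839200796107
can [ 0.58135001 -0.37225634  0.161     ] unit -0.18689190137003614 -0.221235123784348
bottle foot [0.58044318 0.12938095 0.05      ] unit -0.0687331608092204 0.2662885222918072
trigger tip [0.52670649 0.15505279 0.25      ] unit -0.11484292264780507 0.3039789039884216
head back [0.59361088 0.09792404 0.26      ] unit -0.0634063874398105 0.2326054247718429
```

jog_arm([
  [16,23.5,0,-0.6],
  [16,23.5,0,-0.6],
  [16,23.5,0,-0.6],
  [16,23.5,0,-0.6],
  [16,23.5,0,-0.6],
  [16,23.5,0,-0.6],
  [16,23.5,0,-0.6],
  [16,23.5,0,-0.6],
  [16,23.5,0,-0.6],
  [16,23.5,0,-0.6],
], fingers=0)

```text
clock: 0.98
tool_pos: [0.4478, -0.3744, 0.2264]
orientation: [180.0, -0.0, -160.8]
force: [0.7, 0.0, 0.6]
opening: 0.0266
```

jog_arm([
  [16,23.5,0,-0.6],
  [16,23.5,0,-0.6],
  [16,23.5,0,-0.6],
  [16,23.5,0,-0.6],
  [16,23.5,0,-0.6],
  [16,23.5,0,-0.6],
  [16,23.5,0,-0.6],
  [16,23.5,0,-0.6],
  [16,23.5,0,-0.6],
  [0,0,0,0],
])

```text
clock: 1.82
tool_pos: [0.5936, -0.1609, 0.2259]
orientation: [180.0, 0.0, -166.1]
force: [0.1, -0.9, -0.1]
opening: 0.0006
```

jog_arm([
  [8,11.5,-5,0],
  [8,11.5,-15,0],
  [0,0,-20,0],
  [0,0,-20,0],
  [0,0,-20,0],
  [0,0,-15,0],
  [0,0,-10,0],
  [0,0,0,0],
  [0,0,0,0],
  [0,0,0,0],
])

```text
clock: 2.65
tool_pos: [0.608, -0.1414, 0.1226]
orientation: [-180.0, 0.1, -166.2]
force: [1.2, -0.4, -0.4]
opening: 0.0006
```

Run:
```python
from h import *
o=get_obs();print(o["tool_pos"],o["orientation"],o["force"])
for n,c in(("wrist",None),("scene",(165,125,315,285)),("top",(240,100,360,200))):
    s=snapshot(n);save(s,n+"2.png",c,1.5 if not c else 3.7);print(n,proj(s,[o["tool_pos"]],o))
```

```text
[ 0.60802727 -0.14141503  0.12256483] [-1.79969026e+02  7.09009255e-02 -1.66197264e+02] [ 1.24549036 -0.42572471 -0.42006125]
wrist [[256.68572546 253.37139442]]
scene [[205.13636793 192.88043143]]
top [[317.77963898 173.18190488]]
```

View pics/wrist2.png

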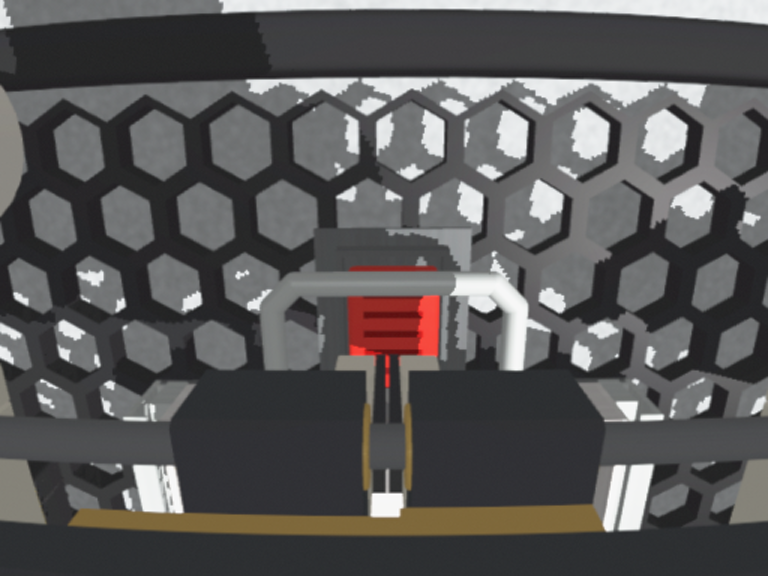

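View pics/scene2.png

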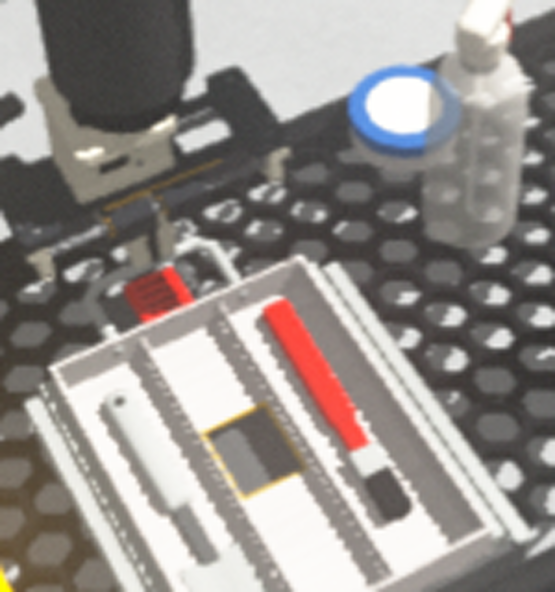

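The wrist picture (1.5x) shows the loop's cross bar at (394,283) and the red pad centred at x≈393, with the closed fingertips over the pad at (385,375). I'll measure from this view.

Run:
```python
from h import *
o=get_obs();s=snapshot("wrist");a=0.2396
def U(P):
    d=P[:2]-np.array([.7104,-.1130]);c,q=np.cos(a),np.sin(a);return np.round([c*d[0]+q*d[1],-q*d[0]+c*d[1]],4)
for n,p,z in[("bar",(394,283),.082),("L",(273,340),.082),("R",(515,340),.082),("padfront",(393,267),.069),("padL",(350,300),.069),("padR",(438,300),.069),("tip TCP",(385,380),o["tool_pos"][2])]:
    P=toz(s,[(p[0]/1.5,p[1]/1.5)],z,o)[0];print(n,np.round(P,4),U(P))
print(o["tool_pos"],U(o["tool_pos"]))
```

```text
bar [ 0.5856 -0.1432  0.082 ] [-0.1285  0.0003]
L [ 0.6218 -0.1863  0.082 ] [-0.1035 -0.0502]
R [ 0.5976 -0.0879  0.082 ] [-0.1036  0.0511]
padfront [ 0.5825 -0.1442  0.069 ] [-0.1316 -0.    ]
padL [ 0.6013 -0.1587  0.069 ] [-0.1168 -0.0185]
padR [ 0.5922 -0.1218  0.069 ] [-0.1169  0.0195]
tip TCP [ 0.608  -0.1413  0.1227] [-0.1062 -0.0032]
[ 0.60797542 -0.14130112  0.12270471] [-0.1062 -0.0032]
```

jog_arm([
  [2,3.5,0,0],
  [0,0,-8,0],
  [0,0,-10,0],
  [0,0,-10,0],
  [0,0,-10,0],
  [0,0,-6,0],
  [0,0,-4,0],
  [0,0,-3,0],
  [0,0,-2,0],
  [0,0,0,0],
])

```text
clock: 3.68
tool_pos: [0.6091, -0.1378, 0.0685]
orientation: [180.0, -0.0, -166.2]
force: [-3.0, 1.7, 4.1]
opening: 0.0005
```

Run:
```python
from h import *
o=get_obs();print(o["tool_pos"],o["force"])
s=snapshot("wrist");save(s,"wrist3.png",None,1.5)
s=snapshot("scene");save(s,"scene3.png",(165,165,285,265),5)
```

```text
[ 0.60910209 -0.13783754  0.06852837] [-2.98325085  1.66826809  4.07338914]
```

View pics/wrist3.png

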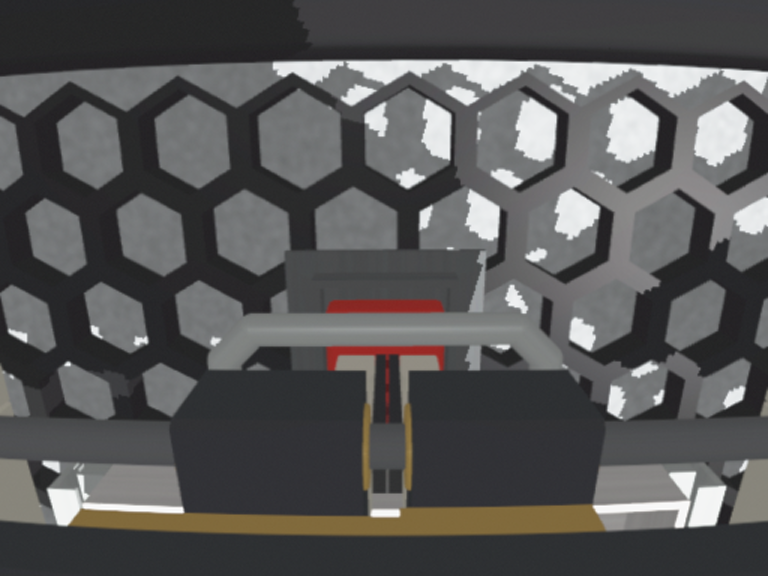

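View pics/scene3.png

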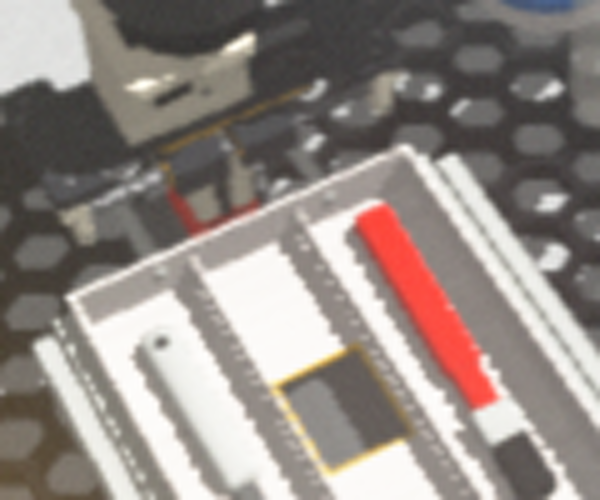

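The fingertips are inside the loop, with the bar at (390,328) in front of them. They touch the pad with 4 N at z=0.0685. Now I'll press down.

jog_arm([
  [0,0,-2,0],
  [0,0,-2,0],
  [0,0,-2,0],
  [0,0,-2,0],
  [0,0,-2,0],
  [0,0,-2,0],
  [0,0,-1,0],
  [0,0,0,0],
  [0,0,0,0],
  [0,0,0,0],
])

```text
clock: 4.62
tool_pos: [0.6095, -0.1379, 0.0565]
orientation: [-180.0, 0.0, -166.2]
force: [-3.8, -0.8, 9.5]
opening: 0.0007
```

jog_arm([
  [0,0,-1,0],
  [0,0,0,0],
  [-1.9,-0.5,0,0],
  [-1.9,-0.5,0,0],
  [-1.9,-0.5,0,0],
  [-1.9,-0.4,0,0],
  [-1.9,-0.5,0,0],
  [-1.9,-0.5,0,0],
  [-1.9,-0.4,0,0],
  [-1.9,-0.5,0,0],
])

```text
clock: 5.45
tool_pos: [0.6005, -0.141, 0.0576]
orientation: [-179.8, 0.7, -166.1]
force: [8.5, 2.5, 7.6]
opening: 0.0006
```

jog_arm([
  [0,0,-1,0],
  [0,0,-1,0],
  [0,0,0,0],
  [0,0,0,0],
  [0,0,0,0],
  [0,0,0,0],
  [0,0,0,0],
  [0,0,0,0],
  [0,0,0,0],
  [0,0,0,0],
])

```text
clock: 6.28
tool_pos: [0.6002, -0.1411, 0.0562]
orientation: [-179.8, 0.7, -166.1]
force: [6.3, 3.1, 13.9]
opening: 0.0005
```

Run:
```python
from h import *
o=get_obs();print(o["tool_pos"],o["orientation"],o["force"])
s=snapshot("wrist");save(s,"wrist4.png",None,1.5)
s=snapshot("scene");save(s,"scene4.png",(165,165,285,265),5)
```

```text
[ 0.60019891 -0.14107413  0.05618791] [-179.81689217    0.65981099 -166.07880755] [ 6.2712396   3.06677589 13.86836438]
```

View pics/wrist4.png

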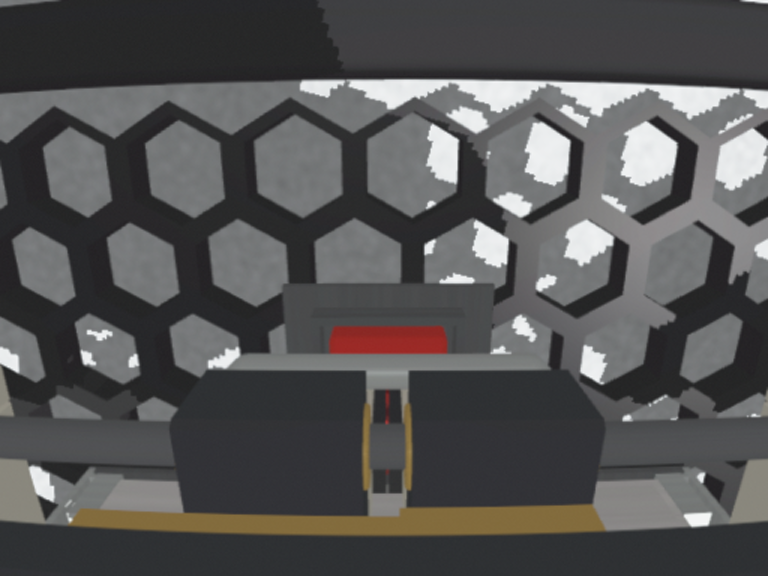

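View pics/scene4.png

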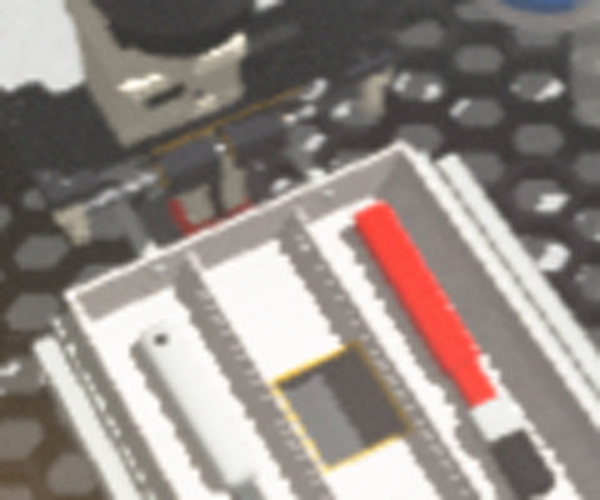

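jog_arm([
  [-1.9,-0.5,0,0],
  [-1.9,-0.5,0,0],
  [-1.9,-0.4,0,0],
  [-1.9,-0.5,0,0],
  [-1.9,-0.5,0,0],
  [-1.9,-0.4,0,0],
  [0,0,0,0],
  [0,0,0,0],
  [0,0,0,0],
  [0,0,0,0],
])

```text
clock: 7.22
tool_pos: [0.5896, -0.1438, 0.0561]
orientation: [-179.8, 0.7, -166.1]
force: [6.5, 2.3, 10.9]
opening: 0.0004
```

jog_arm([
  [-1.9,-0.5,0,0],
  [-1.9,-0.5,0,0],
  [-1.9,-0.4,0,0],
  [-1.9,-0.5,0,0],
  [-1.9,-0.5,1,0],
  [-1.9,-0.4,2,0],
  [-1.9,-0.5,2,0],
  [-1.9,-0.5,2,0],
  [-1.9,-0.4,0,0],
  [-1.9,-0.5,0,0],
])

```text
clock: 8.05
tool_pos: [0.5677, -0.1486, 0.0608]
orientation: [-179.9, 0.4, -166.1]
force: [6.1, 0.6, 1.5]
opening: 0.0007
```

Run:
```python
from h import *
o=get_obs();print(o["tool_pos"],o["orientation"],o["force"])
s=snapshot("wrist");save(s,"wrist5.png",None,1.5)
s=snapshot("scene");save(s,"scene5.png",(165,165,285,265),5)
```

```text
[ 0.56772629 -0.1485908   0.06081537] [-179.9026996     0.43093366 -166.14002337] [6.1447671  0.64806072 1.48717986]
```

View pics/wrist5.png

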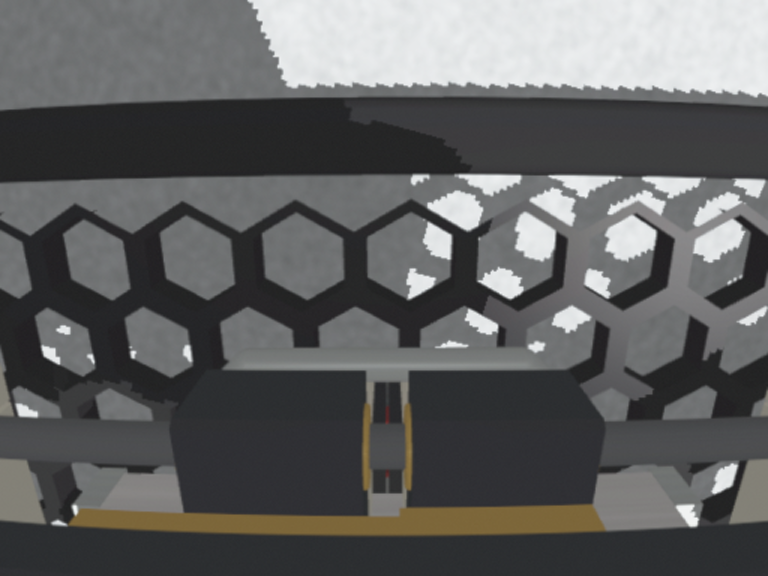

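View pics/scene5.png

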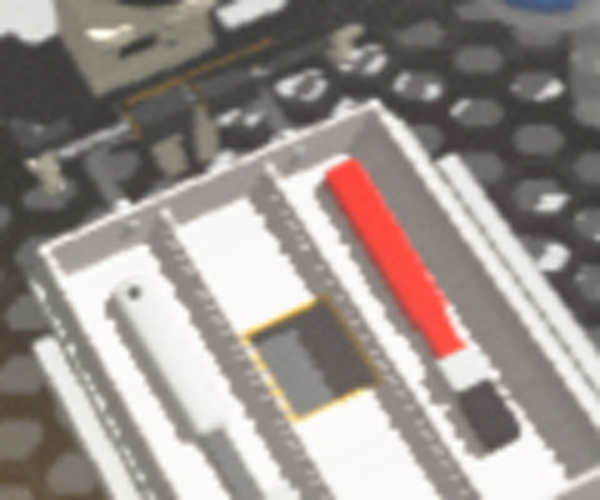

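jog_arm([
  [-2.9,-0.7,0,0],
  [-3.9,-0.9,0,0],
  [-3.9,-1,0,0],
  [-3.9,-0.9,0,0],
  [-3.9,-1,0,0],
  [-3.9,-0.9,0,0],
  [-3.9,-1,0,0],
  [-3.9,-0.9,0,0],
  [-3.9,-1,0,0],
  [-3.9,-0.9,0,0],
])

```text
clock: 8.98
tool_pos: [0.5299, -0.158, 0.0608]
orientation: [-179.9, 0.4, -166.1]
force: [7.2, -0.2, -0.0]
opening: 0.0004
```

jog_arm([
  [-3.9,-0.9,0,0],
  [-3.9,-0.9,0,0],
  [-3.9,-1,0,0],
  [-3.9,-0.9,0,0],
  [-3.9,-1,0,0],
  [-3.9,-0.9,0,0],
  [-3.9,-1,0,0],
  [-3.9,-0.9,0,0],
  [-3.9,-1,0,0],
  [-3.9,-0.9,0,0],
])

```text
clock: 9.82
tool_pos: [0.4911, -0.1677, 0.0608]
orientation: [-179.9, 0.4, -166.1]
force: [8.0, -2.3, -0.5]
opening: 0.0004
```

jog_arm([
  [-3.4,-0.8,0,0],
  [-2.9,-0.7,0,0],
  [-2.9,-0.7,0,0],
  [-2.9,-0.7,0,0],
  [-2.9,-0.7,0,0],
  [-2.9,-0.7,0,0],
  [-2.4,-0.6,0,0],
  [-1.9,-0.5,0,0],
  [-1.9,-0.5,0,0],
  [-1.9,-0.5,0,0],
])

```text
clock: 10.65
tool_pos: [0.4646, -0.1742, 0.0607]
orientation: [-179.9, 0.4, -166.1]
force: [3.7, -0.7, 1.4]
opening: 0.0003
```

jog_arm([
  [-1.4,-0.3,0,0],
  [-1,-0.2,0,0],
  [-1,-0.3,0,0],
  [-1,-0.2,0,0],
  [-1,-0.2,0,0],
  [-1,-0.3,0,0],
  [-1,-0.2,0,0],
  [0,0,0,0],
  [0,0,0,0],
  [0,0,0,0],
])

```text
clock: 11.48
tool_pos: [0.4611, -0.1746, 0.0607]
orientation: [-179.8, 0.8, -166.1]
force: [19.9, 4.7, -14.5]
opening: 0.0003
```

Run:
```python
from h import *
o=get_obs();print(o["tool_pos"],o["orientation"],o["force"])
s=snapshot("top");save(s,"top6.png",(240,50,400,210),4)
s=snapshot("scene");save(s,"scene6.png",(145,145,315,285),4)
```

```text
[ 0.46111709 -0.1746146   0.06066962] [-179.84845134    0.77301203 -166.11125161] [ 19.90265608   4.69168564 -14.47954092]
```

View pics/top6.png

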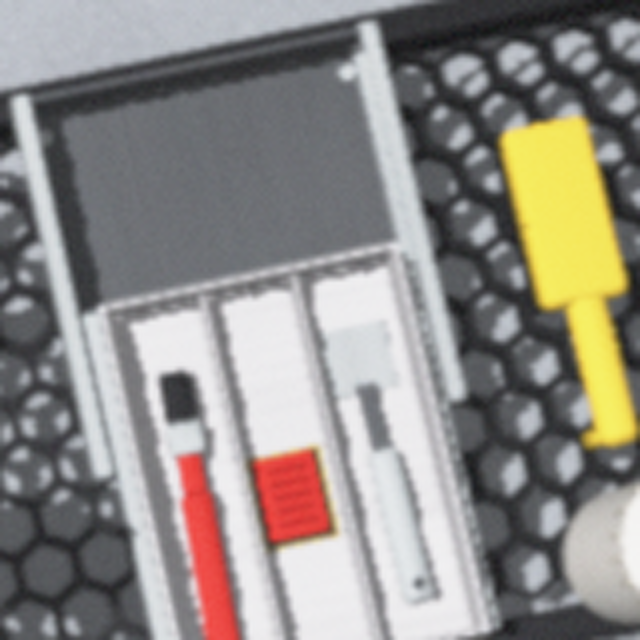

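View pics/scene6.png

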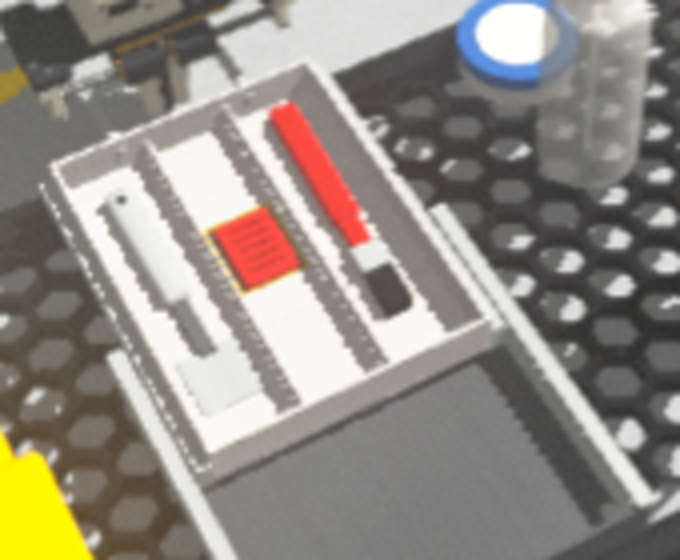

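The red catch has sprung up through the yellow-edged slot: (295,495) in the top crop and (255,248) in the scene crop. The brush and scraper are still in place. Next I'll unload the bar, lift straight out and retreat.

jog_arm([
  [1.9,0.5,0,0],
  [1.9,0.5,0,0],
  [1.9,0.5,0,0],
  [1.9,0.5,0,0],
  [1.9,0.4,0,0],
  [1.9,0.5,0,0],
  [2,0.5,0,0],
  [2,0.5,0,0],
  [0,0,0,0],
  [0,0,0,0],
])

```text
clock: 12.42
tool_pos: [0.4686, -0.1718, 0.0595]
orientation: [180.0, -0.0, -166.2]
force: [-0.1, 0.4, -1.1]
opening: 0.0005
```

jog_arm([
  [0,0,5,0],
  [0,0,10,0],
  [0,0,15,0],
  [0,0,20,0],
  [0,0,25,0],
  [0,0,25,0],
  [0,0,25,0],
  [0,0,25,0],
  [0,0,15,0],
  [0,0,5,0],
])

```text
clock: 13.25
tool_pos: [0.4699, -0.1721, 0.2336]
orientation: [-179.9, 0.3, -166.2]
force: [0.5, 0.1, -0.4]
opening: 0.0004
```

jog_arm([
  [-4,-10,5,0],
  [-8,-20,5,0],
  [-8,-20,5,0],
  [-8,-20,0,0],
  [-8,-20,0,0],
  [-8,-20,0,0],
  [-4,-20,0,0],
  [-4,-10,0,0],
  [0,0,0,0],
  [0,0,0,0],
])

```text
clock: 14.08
tool_pos: [0.416, -0.3121, 0.244]
orientation: [180.0, -0.1, -166.3]
force: [0.1, -0.3, -0.7]
opening: 0.0004
```

Run:
```python
from h import *
import pickle
o=get_obs();print(o["clock"],o["tool_pos"],o["force"],np.abs(o["qvel"]).max())
s=snapshot("top");save(s,"top7.png",None,1.5)
s=snapshot("scene");save(s,"scene7.png",(145,120,315,285),4)
```

```text
14.0833 [ 0.4160167  -0.312132    0.24403006] [ 0.09370446 -0.31090812 -0.71263492] 1.505526574659649
```

View pics/top7.png

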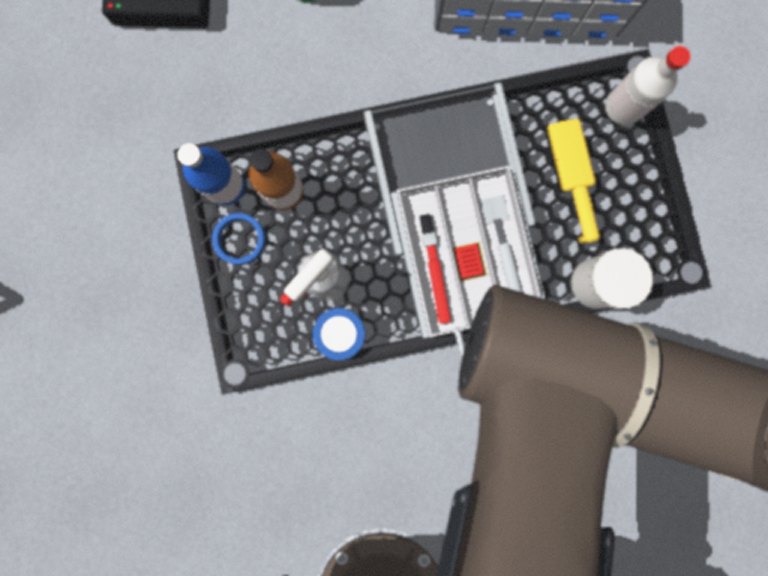

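View pics/scene7.png

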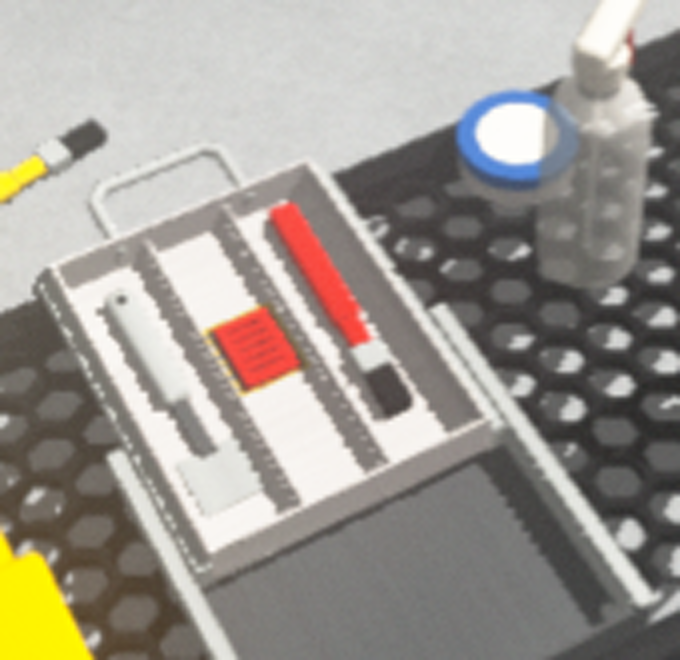

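The tray is out with the catch up in the slot, at (255,345) in the scene crop. Everything else is where it was, and the arm is clear with zero force.

```bash
python3 -c "
from plant import *
print(close_job())"
```

```text
the job is handed in; nothing more can be done
None
```

The tray is drawn out to its stop and locked open, and I handed the job in at about 14 s of the 42 s allowed.

- **How it was done:** I put the closed fingertips down through the pull loop and pressed the catch about 12.8 mm. I held it down while drawing the tray over it by the bar. Once the floor was over the catch, I eased the tip up slightly and drew on until it stopped, with the pull rising to about 20 N. Then I released the bar, lifted out and backed away.
- **Small deviation:** the press briefly eased to about 11.5 mm as the fingers met the bar. I pressed it fully down again before the main draw.
- **Last checks:** in the scene and top views, the red catch stands up in the yellow-edged slot, the red brush and scraper lie in their lanes, and the things on the panel look unmoved. The wrist force was under 1 N and the gripper was clear of everything. The arm hid the loop and the tray's right front corner in the last top view, but the scene view showed both clear.

No check failed. I worked out positions from the overhead and wrist cameras, and they agreed to within about 2 mm for the bar and about 4 mm for the catch pad's front edge, which the bar partly hides.

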